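# Start a pump filter in its coarse thread and hold it

## Task

Lift the green screw-in filter out of the ramekin by its bar handle, stand it in the open port of the drain pump, and turn it backward (anticlockwise seen from above) in the port until the thread drops; then turn it forward (clockwise) one full turn, so that it is started but not tightened down. Finish still gripping the bar handle and holding the filter straight in the port: do not let go. Leave the other things on the bench where they are.

Things in the scene. Friction and masses are not known exactly. Their poses are not given: they have to be found in the camera images.
- filter: Green screw-in pump filter, about 90 g, upright at the start, hanging in the ramekin with its flange on the rim. Origin: centre of the flange's underside; z up along its axis, x along the bar handle. Dark green flange 76 mm across, 6 thick, white mark at +x. Below it a white core 41 across, down to -33, then a cone narrowing to 22 across at -50.
- bar_top (a point): Middle of the top face of the filter's bar handle, 32 mm above the filter's origin. The bar is bright green, 56 mm long (filter's x), 12 thick (y) and stands 26 high on the flange.
- thread_foot (a point): Point on the filter's axis level with the lower ends of its thread, 27 mm below its origin. Two-start right-hand thread, 48 mm over the ridges, 12 mm advance per full turn; ridges 2.2 mm thick, 150 degrees long, their lower ends on the +x and -x sides.
- pump: Washing-machine drain pump bolted to the bench: white filter chamber standing mouth up on a steel bracket 205 x 130 mm, motor toward its +x, wide inlet stub toward -y. Origin: on the chamber's axis at bench level, z up. Nothing of it stands higher than the rim, 72 mm above the bench. It does not move.
- port_mouth (a point): Centre of the open port at the height of its rim, z up. Bore 50 mm, rim 60 mm across, 68 deep. A filter set in rests on the port's thread with its flange's underside 18 to 24 mm above the rim, depending on how it is turned.
- port_thread (a point): Top of the port's matching two-start thread, on the axis, 3 mm below the rim. 43 mm between its ridges: 1 mm play round the core; 1.6 mm play up and down. Turned backward the filter climbs 1 mm per 30 degrees until its flange is 24 mm above the rim, then, every half turn, drops 6 mm to 18. One forward turn from there brings it to 6 mm. The thread holds it if let go; turning is easy.
- ramekin: White ceramic ramekin, 74 mm across the rim, 60 mm high, loose on the bench. Origin: centre of its underside.
- spare_cone: Spare metal cone filter without handle, standing wide end down, 66 mm across, 52 high. Origin: centre of its underside. Bystander.
- bin_lid: Blue plastic bin lid, 190 x 280 mm, 28 high, with a steel spring clip latch on one long edge. Origin: centre of its underside. Bystander.
- rod: Short steel rod lying flat, 12 mm thick, 150 long along its x. Bystander.
- scrubber: Small beech toothbrush-style scrubber lying bristles down, about 165 mm long along its x. Bystander.
- descaler: White bottle with a red cap, 68 mm across, 190 high. Origin: centre of its underside. Bystander.
- screwdriver: Screwdriver lying along its x. Bystander.

How it is judged:
By the outcome, as a careful person would: the job done as asked, in the order asked, and still so for the second after the job is handed in, while the arm keeps its last pose, push and grip.
It also fails if it takes over 72 s, if anything falls off the work surface, if the arm or the gripper's body presses on something with over 40 N, if the wrist force passes 120 N, or if a joint passes its speed limit or range.

## Robot

A 6-joint arm with a two-finger parallel gripper is mounted at the origin on the work surface. World frame = base frame: x ahead of the robot, y to its left, z up, the work surface at z = 0. Lengths are in mm, angles in rad, forces in N, time in s.
With the tool pointing down it reaches from about 300 to 775 mm from the base axis. Payload 14.6 kg.
Tool frame: the origin (TCP) lies between the finger pads; the fingertips stand manip.tip_reach ahead of it and the grasp point (between the pads) lies 5 mm behind it (manip.tip_reach is the distance from the TCP to the fingertips, in mm); z points along the fingers, y is the line along which they close (so a half turn about z gives the same grasp; the last joint's range is limited). The gripper opens to 94 mm and grips with 3 to 60 N. Pads are 16 mm wide; open, the fingers measure 119 mm over their backs; the gripper's body (75 mm by 177 mm) begins 78 mm behind the grasp point.
Start: joints at [-1.328, 0.3, 1.521, -0, 1.321, -0.067], TCP at [167.67, -523.809, 219.446] pointing down, gripper open.
Joint ranges: [-3.03, 3.03], [-0.79, 2.21], [0.23, 2.52], [-1.04, 4.18], [0, 3.07], [-2.55, 2.55]. Speed limits (rad/s): [2.22, 2.22, 2.57, 3.14, 3.14, 3.14].

## Interface

Orientations are given as [roll, pitch, yaw] about the fixed x, y, z axes, in that order (R = Rz(yaw) Ry(pitch) Rx(roll)).
In Python, from cell import manip gives the robot as it stands. The module is installed in compiled form; this text tells all that it offers.
- The arm moves only by the shell command python3 -m creep 'ROWS' [FORCE]. ROWS is JSON, a list of rows, each a list of 3 entries, a list of its own where there are three numbers: the opening, from -1 (shut) to 1 (fully open), then the shift along the tool's x, y, z in cm, then the turn about the tool's z in units of 5 degrees (1.0 is 5 degrees). In form: [[grip, [tx, ty, tz], roll], ...]. A call has 1 to 12 rows; each row is the pose to reach, as a shift and turn from the pose commanded when the call began, along the tool's axes at that moment; what a row does not reach only later rows make up. A row lasts 1/10 s, in which the tool goes at most 50 mm and 8.59 degrees, less where a joint would pass 70% of its speed; a pose out of reach is approached as far as the arm can. A call with a gripper value outside its range is refused whole. The fingers move at their own pace and stop on an object; FORCE is the grip in N (left out, the last holds). Time passes only in rows, so rows that repeat a pose let the fingers close. It gives the time, the measured TCP pose, the force, the opening and the grip force at its end, in the units of the state.
- manip.read_state(): the state, without advancing time (a new reading comes with each control period).
- manip.camera(name): name is "scene" or "top"; returns the picture (420x560x3 uint8, red, green, blue); there is no depth.
- manip.camera_params(name): a dict with "fovy" (degrees; the focal length in pixels is half the picture's height over the tangent of half this angle, whatever the lens; pixels are square), "cx", "cy" (the principal point, pixels), "origin" and "attitude" of the camera in the world. Camera axes: x right, y down, z forward; pixel columns grow to the right and rows downward; lengths in mm; the calibration is good to about 2 mm. A picture is of the moment at which its call begins. camera_params takes no time and is no camera call.
- manip.sign_off(): hands the job in; it is judged then, once.
The state is a dict: "clock": time; "joints": joint angles; "qd": joint speeds; "effort": joint torques, N m; "eef_pos": TCP position; "eef_rot": TCP orientation; "wrist_force": force on the tool from outside, world axes, zero at the start; "moment": the same for the moment, N m; "finger_gap": finger opening in mm; "finger_force": force on a finger pad.
Only numpy, scipy, OpenCV 4.12 (cv2) and the standard library are available. Lean on these libraries where they do the work, as an engineer would, in place of code of your own. Each camera call takes 0.05 s, during which the arm holds its last target. There are 200 camera calls.

## Working session

There is one attempt and no reset: what is moved stays moved. The work goes in short steps, Python scripts to look and compute and a shell command to move; the robot and the scene stay as the last step left them, time stands still between calls to the robot, and variables do not carry over. Pictures are saved under pics/ and viewed, at most 10 in all, crops included, and the job is handed in when it is done.

```bash
mkdir -p pics; python3 - <<'E'
from cell import manip
import cv2,numpy as np
ims=[]
for n in("scene","top"):
    im=manip.camera(n); cv2.imwrite(f"pics/{n}0.png",im[:,:,::-1]); print(n,manip.camera_params(n))
s=manip.read_state(); print(s, manip.tip_reach)
E
```

```text
scene {'fovy': 50.51686432737136, 'cx': 284.5631774305066, 'cy': 212.35531075469513, 'origin': array([1280.04671457,  438.52554338,  871.61194417]), 'attitude': array([-2.3125484 ,  0.0113453 ,  2.09919038])}
top {'fovy': 49.05748858145063, 'cx': 288.98764278476386, 'cy': 205.72423316732647, 'origin': array([ 321.9844752 ,  -10.22975518, 1180.40430867]), 'attitude': array([-2.96885788,  0.01046535, -1.56210247])}
{'clock': 0.1, 'joints': array([-1.32762549e+00,  3.00385952e-01,  1.52149891e+00, -1.02190493e-05,
        1.32069377e+00, -6.65865474e-02]), 'qd': array([ 1.49431109e-04, -1.19019546e-03, -3.52971902e-03, -1.27147083e-03,
       -4.32230777e-04,  3.97368088e-05]), 'effort': array([ 1.30338802e-03, -5.32643437e+01, -3.53279579e+01,  7.09658233e-02,
        2.35140586e-02, -7.65492655e-05]), 'eef_pos': array([ 167.60584647, -523.61740028,  218.96778811]), 'eef_rot': array([-3.14060820e+00, -5.57278694e-05,  3.09759888e-01]), 'wrist_force': array([ 0.02220354, -0.08118004, -0.45676942]), 'moment': array([ 0.00636627,  0.02761166, -0.0764125 ]), 'finger_force': 0.0, 'finger_gap': 94.06579928850425} 14.0
```

View pics/scene0.png

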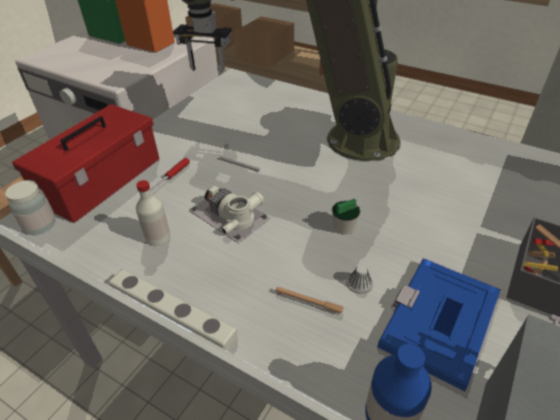

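View pics/top0.png

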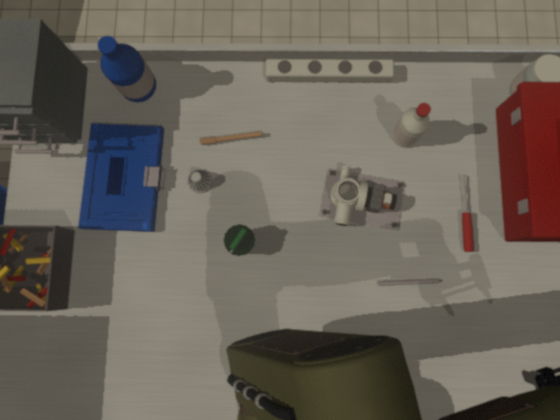

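The scene view shows the filter in the ramekin at about (346,212) and the pump port at (238,207). In the top view they are at (239,240) and (347,190). Next I'll zoom in on both for measurement.

```bash
cat > h.py <<'E'
from cell import manip
import cv2,numpy as np
from scipy.spatial.transform import Rotation as R
def cam(n):
    p=manip.camera_params(n); f=210/np.tan(np.radians(p['fovy']/2))
    return p,f,R.from_euler('xyz',p['attitude']).as_matrix()
def ray(n,u,v):
    p,f,M=cam(n); return np.array(p['origin']),M@np.array([(u-p['cx'])/f,(v-p['cy'])/f,1])
def onz(n,u,v,z):
    o,d=ray(n,u,v); return o+d*(z-o[2])/d[2]
def proj(n,P):
    p,f,M=cam(n); c=M.T@(np.array(P)-p['origin']); return p['cx']+f*c[0]/c[2],p['cy']+f*c[1]/c[2]
def two(a,b):
    (o1,d1),(o2,d2)=ray("scene",*a),ray("top",*b)
    A=np.c_[d1,-d2]; t=np.linalg.lstsq(A,o2-o1,rcond=None)[0]
    p,q=o1+d1*t[0],o2+d2*t[1]; return (p+q)/2,np.linalg.norm(p-q)
def green(im,thr=60):
    hsv=cv2.cvtColor(im,cv2.COLOR_RGB2HSV)
    return cv2.inRange(hsv,(45,90,thr),(85,255,255))
E
python3 - <<'E'
from h import *
out=[]
for n,w in(("scene",(320,185,80,60)),("top",(205,210,80,60)),("scene",(195,180,80,60)),("top",(305,160,80,60))):
    im=cv2.imread(f"pics/{n}0.png"); x,y,a,b=w
    out.append(cv2.resize(im[y:y+b,x:x+a],None,fx=5,fy=5,interpolation=cv2.INTER_CUBIC))
cv2.imwrite("pics/crops.png",np.vstack([np.hstack(out[:2]),np.hstack(out[2:])]))
for n,w in(("scene",(320,185,60,50)),("top",(215,215,50,50))):
    im=cv2.imread(f"pics/{n}0.png")[:,:,::-1].copy(); x,y,a,b=w
    for thr in(30,75,90):
        m=np.zeros((420,560),np.uint8); m[y:y+b,x:x+a]=green(im,thr)[y:y+b,x:x+a]
        c=max(cv2.findContours(m,0,1)[0],key=cv2.contourArea)
        (u,v),sz,an=cv2.minAreaRect(c); print(n,thr,(u,v),sz,an,onz(n,u,v,92 if thr>50 else 66)[:2] )
# check: robot gripper TCP projection; horizon of distortion
print(proj("scene",manip.read_state()['eef_pos']),proj("top",(0,0,0)),proj("scene",(0,0,0)))
E
```

```text
scene 30 (345.72003173828125, 209.95997619628906) (17.709659576416016, 24.1495361328125) 79.69515228271484 [435.9334187  125.60739107]
scene 75 (346.6499938964844, 205.45004272460938) (8.854375839233398, 18.65743637084961) 71.56504821777344 [445.83124879 130.47612894]
scene 90 (347.2064514160156, 204.18807983398438) (6.034305572509766, 16.761962890625) 73.3007583618164 [440.5235441  129.67033615]
top 30 (237.3845977783203, 238.4230499267578) (4.992301940917969, 23.02005958557129) 33.690067291259766 [434.76730699 127.87736985]
top 75 (237.3322296142578, 238.382568359375) (3.6046206951141357, 21.873493194580078) 34.99202346801758 [432.23139745 124.78240386]Traceback (most recent call last):
  File "<stdin>", line 11, in <module>
ValueError: max() iterable argument is empty
```

View pics/crops.png

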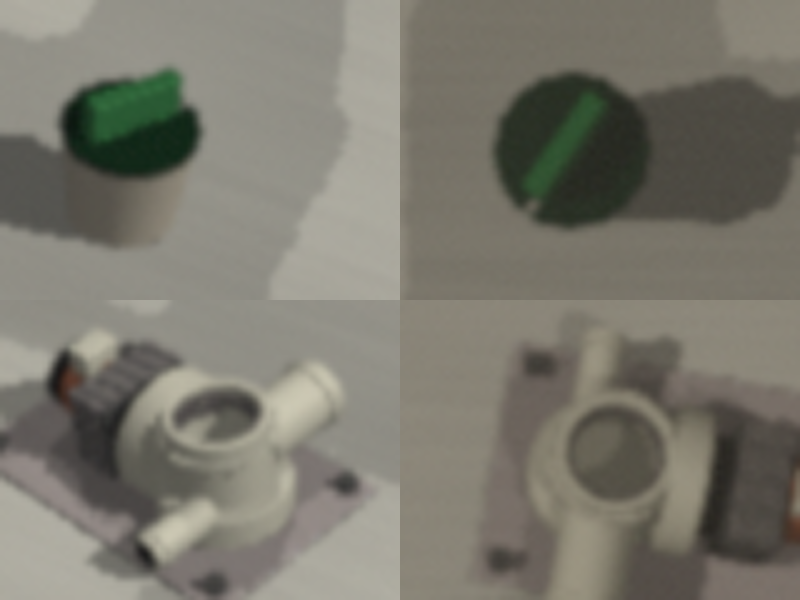

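The crops show the bar in the top view running from (232,249), where the white mark is, to (244.5,229.5). The flange centre is at about (239.2,239.6). The port mouth is at about (347.9,190.1) in the top view and (237.7,203.1) in the scene view.

```bash
python3 - <<'E'
from h import *
im={n:cv2.imread(f"pics/{n}0.png") for n in("scene","top")}
# flange (dark+bright green) ellipse fits: green channel dominance
for n,w in(("scene",(320,185,60,50)),("top",(215,215,45,50))):
    x,y,a,b=w; c=im[n].astype(int)[y:y+b,x:x+a]; m=((c[:,:,1]-c[:,:,2])>10).astype(np.uint8)
    k=max(cv2.findContours(m,0,1)[0],key=cv2.contourArea); 
    h=cv2.convexHull(k); (u,v),r=cv2.minEnclosingCircle(k); e=cv2.fitEllipse(k); print(n,'flange circ',u+x,v+y,r,'ell',e[0][0]+x,e[0][1]+y,e[1:])
    if n=="top": print(onz(n,u+x,v+y,65),onz(n,e[0][0]+x,e[0][1]+y,65))
    else: print(onz(n,e[0][0]+x,e[0][1]+y,66))
    s=c[:,:,1]-c[:,:,2]; m=(s>32).astype(np.uint8); ys,xs=np.nonzero(m); print('bar px',xs.mean()+x,ys.mean()+y,m.sum())
    if n=="top":
        l=cv2.fitLine(np.c_[xs,ys].astype(np.float32),1,0,.01,.01).ravel(); P=np.array([xs.mean()+x,ys.mean()+y]); q=[onz(n,*(P+s*10*l[:2]),92) for s in(-1,1)]
        d=q[1]-q[0]; print('bar',onz(n,*P,90),'ang',np.degrees(np.arctan2(d[1],d[0])))
print('port2',two((237.7,203.1),(347.9,190.1)),onz("scene",237.7,203.1,72),onz("top",347.9,190.1,72))
st=manip.read_state()['eef_pos']; print('tcp proj',proj("scene",st),proj("top",st),'scene of flange',proj("scene",(435,125,66)))
E
```

```text
scene flange circ 346.0 208.5714282989502 13.170878410339355 ell 346.55961418151855 209.2994785308838 ((19.460580825805664, 25.61572265625), 78.67491149902344)
[432.40093497 126.46760539  66.        ]
bar px 345.94011976047904 205.8562874251497 167
top flange circ 236.5 238.0 12.500100135803223 ell 237.17973518371582 238.73781776428223 ((6.712077617645264, 29.793731689453125), 34.763328552246094)
[435.88421868 130.18563552  65.        ] [434.09697139 128.47883533  65.        ]
bar px 237.58333333333334 237.91666666666666 36
bar [433.54977951 124.46348811  90.        ] ang -33.72283530730624
port2 (array([ 556.68522983, -142.51850231,   66.58683269]), np.float64(1.2603554013758917)) [ 561.7300564  -139.24053288   72.        ] [ 555.22411611 -141.32124018   72.        ]
tcp proj (np.float64(207.08217857209934), np.float64(66.83421285172284)) (np.float64(551.6969784994601), np.float64(367.15182549813176)) scene of flange (np.float64(345.6580746678691), np.float64(209.68250650756633))
```

```bash
python3 -m creep '[[1,[2,-2.4,0],-1.4],[1,[5,-6,0],-3],[1,[8,-9.5,0],-4.6],[1,[11,-13,0],-6.2],[1,[14,-16.6,0],-7.8],[1,[17,-20.2,0],-9.4],[1,[20,-23.8,0],-11],[1,[22,-26.5,0],-12.5],[1,[24,-28.6,0],-13.5],[1,[25,-29.8,0],-14],[1,[25,-29.8,0],-14],[1,[25,-29.8,0],-14]]' 20
cat >> h.py <<'E'
def go(P,yaw):
    "rows needed: tool shift in cm and roll units to reach TCP P (world mm), yaw deg"
    s=manip.read_state(); M=R.from_euler('xyz',s['eef_rot']).as_matrix(); y=np.degrees(s['eef_rot'][2])
    print('at',np.round(s['eef_pos'],1),'rot',np.round(np.degrees(s['eef_rot']),1),'F',np.round(s['wrist_force'],1),'gap',round(s['finger_gap'],1),'j6',round(s['joints'][5],2),'t',round(s['clock'],1))
    print('shift cm',np.round(M.T@(np.array(P)-s['eef_pos'])/10,2),'roll',round(-((yaw-y+180)%360-180)/5,2))
E
python3 -c "
from h import *
go((432.5,125,150),146.3)"
```

```text
clock: 1.3
eef_pos: [314.8, -164.0, 219.4]
eef_rot: [-3.141, 0.0, 1.531]
wrist_force: [-0.6, -0.8, 0.4]
finger_gap: 94.0
finger_force: 0.0
at [ 314.8 -164.   219.4] rot [-180.     0.    87.7] F [-0.6 -0.8  0.4] gap 94.0 j6 -0.54 t 1.3
shift cm [29.34 10.61  6.93] roll -11.72
```

```bash
python3 -m creep '[[1,[2,0.7,0],-1],[1,[5,1.8,0],-2.2],[1,[9,3.2,0],-3.6],[1,[13,4.7,0],-5],[1,[17,6.1,1],-6.5],[1,[21,7.6,2],-8],[1,[24,8.7,3],-9.5],[1,[26.5,9.6,4],-10.6],[1,[28.5,10.3,5],-11.4],[1,[29.3,10.6,5],-11.7],[1,[29.3,10.6,5],-11.7],[1,[29.3,10.6,5],-11.7]]'
python3 - <<'E'
from h import *
go((432.5,125,84),146.3)
a=manip.camera("scene");b=manip.camera("top")
cv2.imwrite("pics/hov.png",np.hstack([cv2.resize(i[y:y+100,x:x+80],None,fx=5,fy=5,interpolation=cv2.INTER_CUBIC) for i,x,y in((a,305,145),(b,200,190))])[:,:,::-1])
s=manip.read_state()['eef_pos']; print(proj("scene",s+[0,0,-14]),proj("scene",(432.5,125,92)),proj("top",s))
E
```

```text
clock: 2.5
eef_pos: [432.5, 123.8, 169.9]
eef_rot: [3.141, 0.0, 2.55]
wrist_force: [-1.1, -0.7, 0.3]
finger_gap: 94.3
finger_force: 0.0
at [432.5 123.8 169.9] rot [180.    0.  146.1] F [-1.1 -0.7  0.3] gap 94.3 j6 -0.78 t 2.5
shift cm [0.06 0.1  8.59] roll -0.04
(np.float64(348.54194318572735), np.float64(182.88336282512955)) (np.float64(346.84798260775773), np.float64(201.87289352624208)) (np.float64(233.46617560482633), np.float64(234.7026269401955))
```

View pics/hov.png

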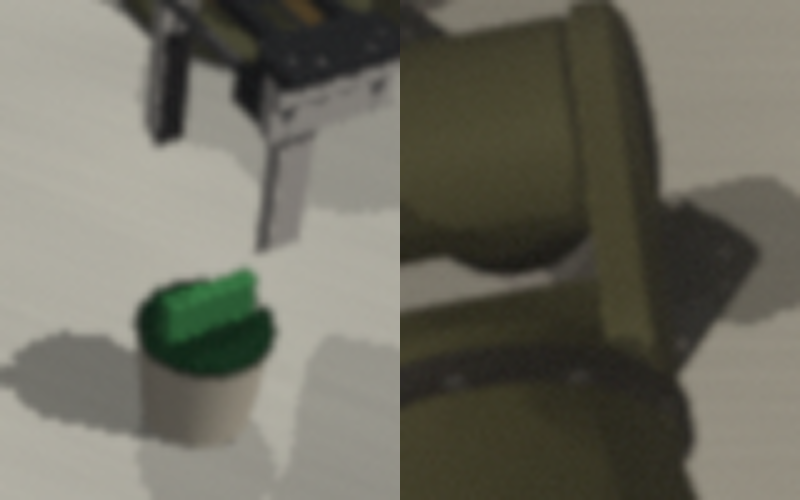

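The finger midpoint at about (348.5,183.3) px matches its projection, and the bar top is at about (346.5,201.7), where I predicted it. Now I'll descend and grip.

```bash
python3 -m creep '[[1,[0,0.1,1],0],[1,[0,0.1,2.5],0],[1,[0,0.1,4.5],0],[1,[0,0.1,6],0],[1,[0,0.1,7.2],0],[1,[0,0.1,8],0],[1,[0,0.1,8.4],0],[1,[0,0.1,8.6],0],[1,[0,0.1,8.6],0]]'
python3 -m creep '[[-0.5,[0,0,0],0],[-0.8,[0,0,0],0],[-1,[0,0,0],0],[-1,[0,0,0],0],[-1,[0,0,0],0],[-1,[0,0,0],0],[-1,[0,0,0],0],[-1,[0,0,0],0],[-1,[0,0,0],0],[-1,[0,0,0],0]]' 25
```

```text
clock: 3.5
eef_pos: [433.1, 125.7, 83.6]
eef_rot: [3.141, 0.0, 2.553]
wrist_force: [0.1, -0.0, 0.4]
finger_gap: 94.2
finger_force: 0.0
clock: 4.5
eef_pos: [432.9, 125.7, 83.4]
eef_rot: [-3.142, -0.0, 2.553]
wrist_force: [-0.3, -0.7, 0.3]
finger_gap: 17.3
finger_force: 0.0
```

```bash
python3 -m creep '[[-1,[0,0,0],0],[-1,[0,0,0],0],[-1,[0,0,0],0],[-1,[0,0,0],0]]' 30
python3 -m creep '[[-1,[0,0,-0.4],0],[-1,[0,0,-1],0],[-1,[0,0,-2],0],[-1,[0,0,-3.5],0],[-1,[0,0,-5.5],0],[-1,[0,0,-7.5],0],[-1,[0,0,-9],0],[-1,[0,0,-9.7],0],[-1,[0,0,-10],0],[-1,[0,0,-10],0]]'
python3 - <<'E'
from h import *
go((556.7,-141.5,190),25)
a=manip.camera("scene");b=manip.camera("top")
cv2.imwrite("pics/lift.png",np.hstack([cv2.resize(i[y:y+100,x:x+80],None,fx=5,fy=5,interpolation=cv2.INTER_CUBIC) for i,x,y in((a,305,145),(b,200,190))])[:,:,::-1])
E
```

```text
clock: 4.9
eef_pos: [432.9, 125.7, 83.4]
eef_rot: [-3.142, -0.0, 2.553]
wrist_force: [-0.6, -0.5, -0.3]
finger_gap: 12.1
finger_force: 30.0
clock: 5.9
eef_pos: [432.8, 125.6, 183.5]
eef_rot: [3.142, 0.0, 2.553]
wrist_force: [-0.6, -0.1, -2.3]
finger_gap: 11.8
finger_force: 30.0
at [432.8 125.6 183.5] rot [180.    0.  146.2] F [-0.6 -0.1 -2.3] gap 11.8 j6 -0.78 t 5.9
shift cm [-25.14 -15.33  -0.65] roll 24.25
```

View pics/lift.png

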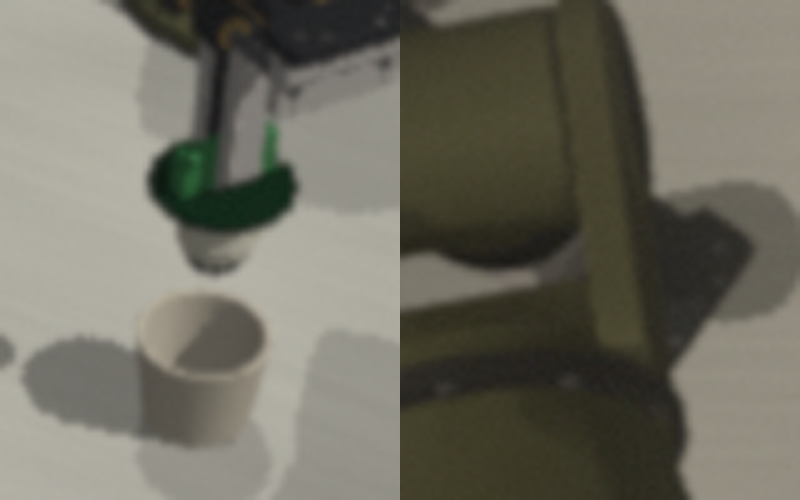

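The filter is lifted straight and the ramekin is undisturbed. Next I'll move it over the port.

```bash
python3 -m creep '[[-1,[-1,-0.6,0],1],[-1,[-3,-1.8,0],2.2],[-1,[-5,-3,0],3.6],[-1,[-7,-4.3,0],5],[-1,[-9,-5.5,0],6.4],[-1,[-11,-6.7,0],7.8],[-1,[-13,-7.9,0],9.2],[-1,[-15,-9.1,0],10.6],[-1,[-16.5,-10.1,0],11.8],[-1,[-17.5,-10.7,0],12.6],[-1,[-18,-11,0],13],[-1,[-18,-11,0],13]]'
python3 -c "
from h import *
go((556.7,-141.5,183),20)"
```

```text
clock: 7.2
eef_pos: [521.4, -66.1, 182.8]
eef_rot: [-3.141, -0.0, 1.418]
wrist_force: [-0.5, -0.1, -1.3]
finger_gap: 11.9
finger_force: 30.0
at [521.4 -66.1 182.8] rot [-179.9   -0.    81.2] F [-0.5 -0.1 -1.3] gap 11.9 j6 -0.04 t 7.2
shift cm [-6.91  4.64 -0.02] roll 12.24
```

```bash
python3 -m creep '[[-1,[-0.5,0.3,0],1],[-1,[-1.3,0.9,0],2.2],[-1,[-2.2,1.5,0],3.6],[-1,[-3.1,2.1,0],5],[-1,[-4,2.7,0],6.4],[-1,[-5,3.3,0],7.8],[-1,[-5.8,3.9,0],9.2],[-1,[-6.4,4.3,0],10.6],[-1,[-6.8,4.6,0],11.6],[-1,[-6.9,4.6,0],12.2],[-1,[-6.9,4.6,0],12.2],[-1,[-6.9,4.6,0],12.2]]'
python3 - <<'E'
from h import *
go((556.7,-141.5,160),20)
a=manip.camera("scene");b=manip.camera("top")
cv2.imwrite("pics/port.png",np.hstack([cv2.resize(i[y:y+120,x:x+80],None,fx=5,fy=5,interpolation=cv2.INTER_CUBIC) for i,x,y in((a,195,130),(b,310,145))])[:,:,::-1])
s=manip.read_state()['eef_pos']
print('pred flange underside/top c',proj("scene",s+[0,0,-23.4]),proj("scene",s+[0,0,-17.4]),'core end',proj("scene",s+[0,0,-73.4]))
E
```

```text
clock: 8.4
eef_pos: [556.3, -140.5, 183.4]
eef_rot: [-3.141, 0.0, 0.357]
wrist_force: [-0.5, 0.0, -1.4]
finger_gap: 11.9
finger_force: 30.0
at [ 556.3 -140.5  183.4] rot [-180.     0.    20.4] F [-0.5  0.  -1.4] gap 11.9 j6 0.9 t 8.4
shift cm [0.   0.11 2.34] roll 0.09
pred flange underside/top c (np.float64(235.66602403944995), np.float64(176.32221913130078)) (np.float64(235.46798185674874), np.float64(174.4891403247554)) core end (np.float64(237.26397994750846), np.float64(191.11290194898538))
```

View pics/port.png

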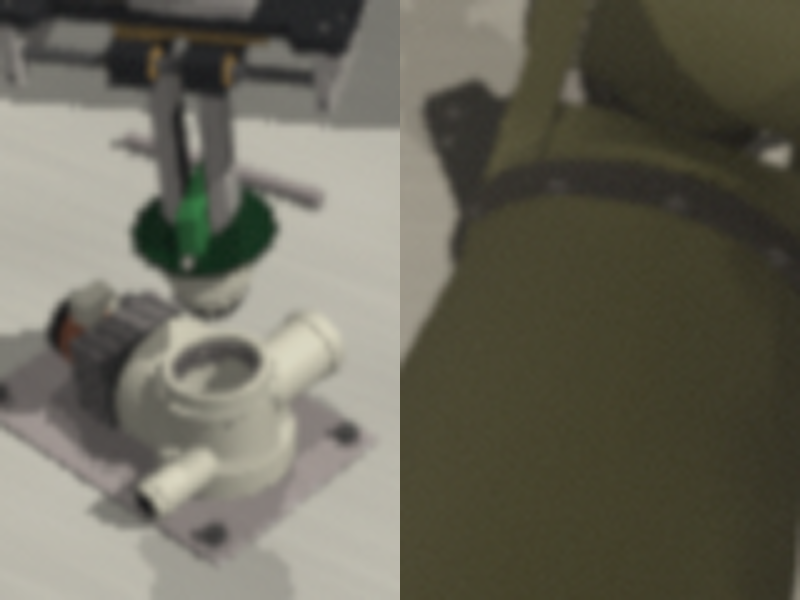

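The flange centre at about (235.4,175) px agrees with the prediction, so the filter is centred in the grip. The port sits at about (237.6,202.9). I'll lower in steps and watch the force.

```bash
python3 -m creep '[[-1,[0,0.05,0.6],0],[-1,[0,0.05,1.5],0],[-1,[0,0.05,2.5],0],[-1,[0,0.05,3.5],0],[-1,[0,0.05,4.2],0],[-1,[0,0.05,4.7],0],[-1,[0,0.05,5],0],[-1,[0,0.05,5.3],0],[-1,[0,0.05,5.3],0]]'
python3 -m creep '[[-1,[0,0,0.2],0],[-1,[0,0,0.4],0],[-1,[0,0,0.6],0],[-1,[0,0,0.6],0]]'
```

```text
clock: 9.4
eef_pos: [556.5, -141.4, 130.3]
eef_rot: [-3.141, 0.0, 0.353]
wrist_force: [0.4, -0.5, -0.1]
finger_gap: 11.6
finger_force: 30.0
clock: 9.8
eef_pos: [556.5, -141.4, 124.1]
eef_rot: [-3.141, 0.0, 0.353]
wrist_force: [-0.1, -0.5, -1.2]
finger_gap: 12.3
finger_force: 30.0
```

```bash
for i in 1 2 3 4 5; do python3 -m creep '[[-1,[0,0,0.1],0],[-1,[0,0,0.2],0],[-1,[0,0,0.2],0]]' | egrep 'eef_pos|wrist'; done
```

```text
eef_pos: [556.5, -141.4, 122.3]
wrist_force: [0.4, 0.4, -0.4]
eef_pos: [556.5, -141.4, 120.3]
wrist_force: [-0.5, -0.8, -1.3]
eef_pos: [556.5, -141.4, 118.3]
wrist_force: [-0.2, 0.2, -0.9]
eef_pos: [556.5, -141.4, 116.3]
wrist_force: [0.0, 0.9, -1.4]
eef_pos: [556.8, -141.6, 115.7]
wrist_force: [-4.7, 1.0, 10.3]
```

```bash
python3 -m creep '[[-1,[-0.03,0,-0.02],-1],[-1,[-0.05,-0.02,-0.03],-2],[-1,[-0.05,-0.02,-0.05],-3],[-1,[-0.05,-0.02,-0.07],-4],[-1,[-0.05,-0.02,-0.08],-5],[-1,[-0.05,-0.02,-0.1],-6],[-1,[-0.05,-0.02,-0.1],-6]]'
```

```text
clock: 12.0
eef_pos: [556.8, -141.5, 116.7]
eef_rot: [3.139, -0.001, 0.88]
wrist_force: [0.2, 1.7, 8.2]
finger_gap: 11.8
finger_force: 30.0
```

```bash
for i in 1 2; do python3 -m creep '[[-1,[0,0,-0.02],-1],[-1,[0,0,-0.03],-2],[-1,[0,0,-0.05],-3],[-1,[0,0,-0.07],-4],[-1,[0,0,-0.08],-5],[-1,[0,0,-0.1],-6],[-1,[0,0,-0.1],-6]]' | egrep 'eef|wrist'; done
```

```text
eef_pos: [556.8, -141.6, 117.7]
eef_rot: [3.139, 0.0, 1.404]
wrist_force: [0.5, 0.2, 7.8]
eef_pos: [556.7, -141.7, 118.5]
eef_rot: [3.14, 0.001, 1.927]
wrist_force: [-0.3, -0.4, 6.6]
```

Now 10° steps at constant height, watching for the drop.

```bash
for i in 1 2 3; do python3 -m creep '[[-1,[0,0,-0.01],-1],[-1,[0,0,-0.03],-2],[-1,[0,0,-0.03],-2]]' | egrep 'eef|wrist'; done
```

```text
eef_pos: [556.3, -141.6, 118.1]
eef_rot: [3.141, 0.001, 2.1]
wrist_force: [0.7, 0.3, 0.8]
eef_pos: [556.0, -141.4, 117.9]
eef_rot: [-3.142, -0.0, 2.272]
wrist_force: [0.2, -0.0, -1.3]
eef_pos: [556.0, -141.4, 118.2]
eef_rot: [-3.142, -0.0, 2.445]
wrist_force: [0.4, -0.6, -1.1]
```

```bash
python3 -m creep '[[-1,[0,0,0.1],0],[-1,[0,0,0.2],0],[-1,[0,0,0.3],0],[-1,[0,0,0.3],0]]'| egrep 'eef|wrist'; python3 -m creep '[[-1,[0,0,0.1],0],[-1,[0,0,0.1],0]]'| egrep 'eef|wrist';python3 -m creep '[[-1,[0,0,0.1],0],[-1,[0,0,0.1],0]]'| egrep 'eef|wrist'
```

```text
eef_pos: [556.0, -141.4, 115.1]
eef_rot: [-3.141, -0.0, 2.447]
wrist_force: [-0.4, -0.0, -1.0]
eef_pos: [556.0, -141.5, 114.2]
eef_rot: [-3.142, -0.0, 2.447]
wrist_force: [-0.2, -0.5, -1.5]
eef_pos: [556.2, -141.5, 113.7]
eef_rot: [3.141, 0.001, 2.448]
wrist_force: [-0.8, 0.9, 2.3]
```

```bash
for i in 1 2 3; do python3 -m creep '[[-1,[0,0,0.02],1],[-1,[0,0,0.03],2],[-1,[0,0,0.05],3],[-1,[0,0,0.07],4],[-1,[0,0,0.08],5],[-1,[0,0,0.1],6],[-1,[0,0,0.12],7],[-1,[0,0,0.13],8],[-1,[0,0,0.15],9],[-1,[0,0,0.17],10],[-1,[0,0,0.18],11],[-1,[0,0,0.2],12]]' | egrep 'eef|wrist'; done; python3 -c "
from h import *
go((556,-141.5,115),-55)
print(manip.read_state()['moment'])"
```

```text
eef_pos: [556.3, -141.7, 111.8]
eef_rot: [3.141, 0.0, 1.397]
wrist_force: [-0.7, -0.8, 3.2]
eef_pos: [556.3, -141.7, 109.8]
eef_rot: [3.141, -0.001, 0.35]
wrist_force: [-0.1, -0.7, 3.6]
eef_pos: [556.2, -141.6, 107.7]
eef_rot: [-3.141, -0.001, -0.697]
wrist_force: [-2.2, 0.7, 5.2]
at [ 556.2 -141.6  107.7] rot [-180.   -0.  -40.] F [-2.2  0.7  5.2] gap 11.8 j6 1.96 t 18.7
shift cm [-0.02  0.01 -0.73] roll 3.01
[0.19530998 0.27407138 0.02844952]
```

```bash
python3 -m creep '[[-1,[0,0,-0.05],0],[0,[0,0,-0.05],0],[1,[0,0,-0.05],0],[1,[0,0,-0.05],0],[1,[0,0,-0.05],0],[1,[0,0,-0.05],0],[1,[0,0,-0.05],0],[1,[0,0,-0.05],0],[1,[0,0,-0.05],0],[1,[0,0,-0.05],0],[1,[0,0,-0.05],0],[1,[0,0,-0.05],0]]'
```

```text
clock: 19.9
eef_pos: [556.1, -141.5, 107.9]
eef_rot: [-3.142, -0.0, -0.694]
wrist_force: [-0.8, 0.3, -0.4]
finger_gap: 93.1
finger_force: 0.0
```

```bash
for i in 1 2 3; do python3 -m creep '[[1,[0,0,0],-0.6],[1,[0,0,0],-1.6],[1,[0,0,0],-2.8],[1,[0,0,0],-4],[1,[0,0,0],-5.2],[1,[0,0,0],-6.4],[1,[0,0,0],-7.6],[1,[0,0,0],-8.8],[1,[0,0,0],-10],[1,[0,0,0],-11],[1,[0,0,0],-11.7],[1,[0,0,0],-12]]'|egrep 'eef|wrist|gap'; done
python3 - <<'E'
from h import *
go((556,-141.5,107.9),140)
a=manip.camera("scene")
cv2.imwrite("pics/regrip.png",cv2.resize(a[130:250,195:275],None,fx=5,fy=5,interpolation=cv2.INTER_CUBIC)[:,:,::-1])
E
```

```text
eef_pos: [556.0, -141.5, 107.8]
eef_rot: [-3.142, 0.0, 0.355]
wrist_force: [-0.2, 0.3, -0.5]
finger_gap: 93.7
eef_pos: [556.1, -141.4, 107.9]
eef_rot: [3.142, 0.0, 1.402]
wrist_force: [-0.3, -0.7, 0.1]
finger_gap: 93.8
eef_pos: [556.1, -141.5, 107.9]
eef_rot: [3.142, 0.0, 2.448]
wrist_force: [0.3, 0.7, 0.3]
finger_gap: 93.9
at [ 556.1 -141.5  107.9] rot [180.    0.  140.3] F [0.3 0.7 0.3] gap 93.9 j6 -1.19 t 23.5
shift cm [ 0.   -0.01 -0.  ] roll 0.06
```

View pics/regrip.png

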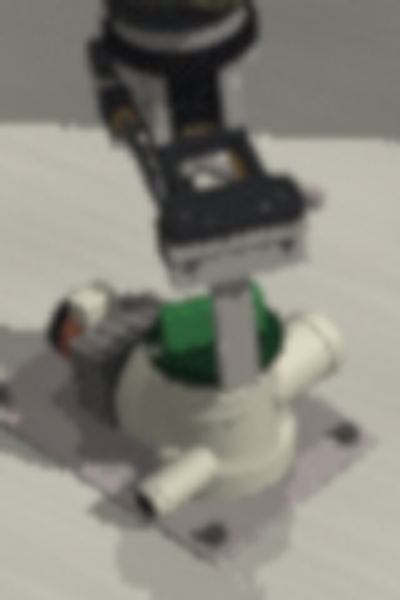

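The filter stayed upright in the port with its bar between the open fingers. I'll regrip and continue.

```bash
python3 -m creep '[[0,[0,0,0],0],[-0.6,[0,0,0],0],[-1,[0,0,0],0],[-1,[0,0,0],0],[-1,[0,0,0],0],[-1,[0,0,0],0],[-1,[0,0,0],0],[-1,[0,0,0],0],[-1,[0,0,0],0],[-1,[0,0,0],0],[-1,[0,0,0],0],[-1,[0,0,0],0]]' 30; python3 -m creep '[[-1,[0,0,0],0],[-1,[0,0,0],0],[-1,[0,0,0],0]]'
```

```text
clock: 24.75
eef_pos: [556.1, -141.4, 107.9]
eef_rot: [3.141, 0.0, 2.448]
wrist_force: [-0.1, -0.6, -0.3]
finger_gap: 11.9
finger_force: 30.0
clock: 25.05
eef_pos: [556.1, -141.4, 107.9]
eef_rot: [3.142, 0.0, 2.448]
wrist_force: [-0.4, 0.5, -0.1]
finger_gap: 11.7
finger_force: 30.0
```

```bash
for i in 1 2 3; do python3 -m creep '[[-1,[0,0,0.02],1],[-1,[0,0,0.03],2],[-1,[0,0,0.05],3],[-1,[0,0,0.07],4],[-1,[0,0,0.08],5],[-1,[0,0,0.1],6],[-1,[0,0,0.12],7],[-1,[0,0,0.13],8],[-1,[0,0,0.15],9],[-1,[0,0,0.17],10],[-1,[0,0,0.18],11],[-1,[0,0,0.2],12]]' | egrep 'eef|wrist'; done; python3 -m creep '[[-1,[0,0,0.02],1],[-1,[0,0,0.03],1.8],[-1,[0,0,0.03],1.8],[-1,[0,0,0.03],1.8],[-1,[0,0,0.03],1.8]]'
python3 - <<'E'
from h import *
go((556,-141.5,107.9),-50)
a=manip.camera("scene"); b=manip.camera("top")
cv2.imwrite("pics/end.png",np.hstack([cv2.resize(a[130:250,195:275],None,fx=5,fy=5,interpolation=cv2.INTER_CUBIC),cv2.resize(a[150:330,220:380],(400,600))])[:,:,::-1])
E
```

```text
eef_pos: [555.9, -141.5, 105.8]
eef_rot: [-3.141, 0.0, 1.397]
wrist_force: [-0.6, 0.1, 1.5]
eef_pos: [555.9, -141.5, 103.9]
eef_rot: [-3.141, 0.0, 0.35]
wrist_force: [-1.1, 0.2, 1.1]
eef_pos: [555.9, -141.5, 101.9]
eef_rot: [3.141, 0.0, -0.697]
wrist_force: [-1.1, 0.4, 1.1]
clock: 29.15
eef_pos: [556.1, -141.5, 101.6]
eef_rot: [-3.142, -0.0, -0.849]
wrist_force: [-0.1, 0.4, 0.9]
finger_gap: 11.8
finger_force: 30.0
at [ 556.1 -141.5  101.6] rot [-180.    -0.   -48.7] F [-0.1  0.4  0.9] gap 11.8 j6 2.11 t 29.1
shift cm [-0.    0.01 -0.63] roll 0.27
```

View pics/end.png

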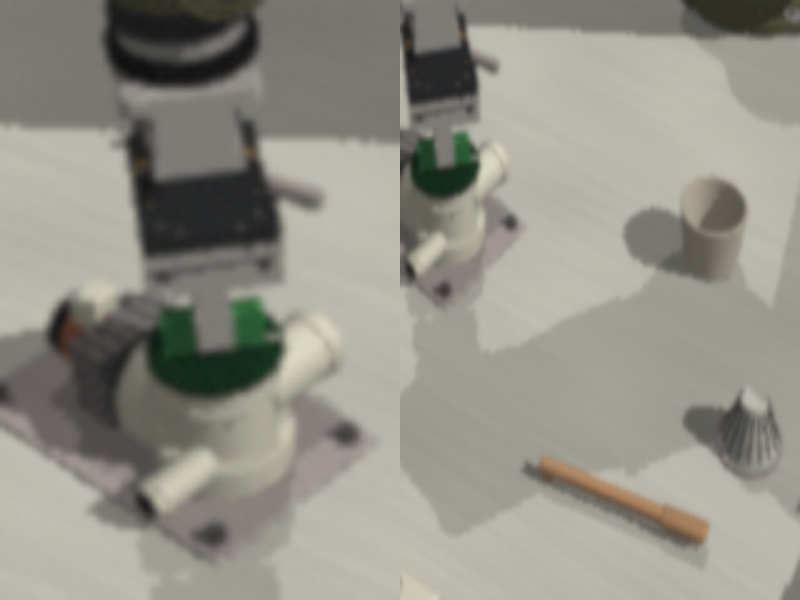

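The filter is level and gripped, about 6.3 mm above the rim (369° forward from where it was lowered). The ramekin and the bystanders in view haven't moved.

```bash
python3 -c "
from cell import manip
print(manip.sign_off())"
```

```text
the job is handed in; nothing more can be done
None
```

The filter is started about one full turn in the pump port (369° forward after the thread dropped, flange about 6 mm above the rim), still gripped and upright. I let go of the bar once to regrip halfway through the forward turn, and the job was handed in at about 29 s.

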